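# Clamp a freshly glued sanding block with a pump clamp and hold the squeeze

## Task

The cork face has just been glued onto the small sanding block: lay the block flat and square in the middle of the clamp's bed, pushed right up against the fixed jaw, with the cork face pointing along the bed (towards either jaw), and let it go. Then pump the trigger lever, pushing it and letting it back as often as needed, until the jaw's spring-loaded rubber pad meets the block and is pressed about half way in, never hard enough to crush the cork. Move the jaw only with the trigger, leave the other things on the bench alone, and finish still holding the trigger so that the squeeze stays on: do not let go.

Things in the scene. Friction and masses are not known exactly. Their poses are not given: they have to be found in the camera images.
- clamp: Pump clamp fixed to the bench, place and yaw vary. Origin at bench level; x = the way the jaw advances, z up. Base plate 350 x 56 x 12 mm. Bed: rail 44 mm wide, top 30 mm up, x -10 to 150 mm. Fixed jaw: steel upright, face at x = 150 mm, 50 mm wide, top 75 mm up. Grey trigger housing at x -155 to -55 mm, 66 mm high. Jaw bar sticks out behind to x = -204 mm, 48 to 60 mm up.
- bed_seat (a point): Point on the bed's top, 30 mm above the bench, where the middle of the block's underside lies when it is seated against the fixed jaw (24 mm from that jaw's face). Axes as the clamp's.
- fixed_jaw_face (a point): Middle of the fixed jaw's face, 20 mm above the bed. Axes as the clamp's.
- pad_face (a point): Middle of the front of the moving jaw's rubber pad, facing the fixed jaw: 42 mm wide, 36 to 72 mm above the bench; the jaw behind it is 46 mm wide, top 75 mm up. Starts 42 to 67 mm short of the seated block, so it takes several strokes. Axes as the clamp's.
- jaw (a joint): How far the moving jaw has advanced along the clamp's x axis (m), 0 to 0.10; it starts at 0.015 to 0.04. The unpressed pad's face is at x = 20 mm plus this in the clamp's frame. Friction of about 3 N keeps the jaw where it is.
- pad (a joint): How far the rubber pad is pushed back into the jaw against its spring (m): 0 = untouched, 0.014 = pressed fully in. Spring 1 N per mm, so it also tells the squeeze on the block.
- trigger (a joint): Swing of the trigger lever (rad): 0 let back, 0.4 fully pushed. Pushing its bar to the clamp's +x drives the jaw 0.058 m per rad once the pawl has caught a tooth (6 mm teeth, so about 18 mm a full stroke); going back, the pawl clicks over and the jaw stays. A spring returns the lever (3 to 5 N at the bar; each N of squeeze adds 0.5 N). No lock: let back, the squeeze falls to at most 3 N (pad 3 mm in).
- trigger_bar (a point): Middle of the lever's black round cross-bar (a free-turning sleeve), 64 mm long (clamp's y), 16 mm thick, 123 mm from the hinge, which is 22 mm up at x = -110 mm of the clamp. Let back the lever leans 0.2 rad back (bar at x = -134 mm, 143 mm up); fully pushed 0.2 rad forward (x = -86 mm). 14 mm wide stem below. Pinch the bar from above or push it from behind with shut fingers.
- sanding_block: Small sanding block, loose on the bench, about 110 g: 48 mm along its x (40 mm dark wood, 8 mm cork on its +x face), 56 mm along its y, 40 mm high. Origin in the middle of its underside, z up. In the clamp its x axis lies along the clamp's x, either way round.
- bowl: White ceramic bowl, 110 mm across, 48 mm high, loose; leave alone. Origin under its middle.
- offcut: Brown wooden strip, 30 x 130 (its y) x 20 mm high, loose; leave alone. Origin under its middle.
- blue_plane: Blue plastic hand plane, 170 (its x) x 52 x 80 mm, loose; leave alone. Origin under its middle.
- square: Steel combination square, blade 300 mm (its x) x 25 mm, stock 100 mm to its -y side, 15 mm high, loose; leave alone. Origin under the blade's middle.
- red_clamp_1: Red plastic spring clamp, about 140 x 65 x 20 mm, loose; leave alone.
- red_clamp_2: Second red plastic spring clamp, the same, loose; leave alone.
- glue: White glue bottle, 56 mm across, 140 mm high, standing loose; leave alone. Origin under its middle.
Things that resemble listed ones, but are neither listed nor needed, are in the scene too. Several things have the shape of the sanding_block; the one meant has the colours described above.

How it is judged:
By the outcome, as a careful person would: the job done as asked, in the order asked, and still so for the second after the job is handed in, while the arm keeps its last pose, push and grip.
It also fails if it takes over 67 s, if anything falls off the work surface, if the arm or the gripper's body presses on something with over 40 N, if the wrist force passes 120 N, or if a joint passes its speed limit or range.

## Robot

A 6-joint arm with a two-finger parallel gripper is mounted at the origin on the work surface. World frame = base frame: x ahead of the robot, y to its left, z up, the work surface at z = 0. Lengths are in m, angles in rad, forces in N, time in s.
With the tool pointing down it reaches from about 0.4 to 0.925 m from the base axis. Payload 3.4 kg.
Tool frame: the origin (TCP) lies between the finger pads; the fingertips stand 19 mm ahead of it and the grasp point (between the pads) is the TCP; z points along the fingers, y is the direction in which the jaws open and shut (so a half turn about z gives the same grasp; the last joint's range is limited). The gripper opens to 85 mm and grips with 20 to 120 N. Pads are 22 mm wide; open, the fingers measure 114 mm over their backs; the gripper's body (76 mm by 85 mm) begins 54 mm behind the grasp point. The pads swing forward as they close: fully open they stand 13 mm farther back than shut.
Start: joints at [-1.411, 0.307, 1.506, -0, 1.328, -0.073], TCP at [0.133, -0.56, 0.25] pointing down, gripper open.
Joint ranges: [-3.12, 3.12], [-1.05, 2.28], [0.14, 2.33], [-1.42, 4.57], [0.1, 2.73], [-2.68, 2.68]. Speed limits (rad/s): [2.57, 2.57, 3.14, 3.14, 3.14, 3.14].

## Interface

Orientations are given as a unit quaternion [x, y, z, w].
In Python, from workcell import manip gives the robot as it stands. The module is installed in compiled form; this text tells all that it offers.
- The arm moves only by the tool apply_moves, never from a script. Its argument "deltas" is a list that holds one entry, the list of rows, each a list of 6 numbers: the shift along the tool's x, y, z in cm, then the turn, a rotation vector about the tool's x, y, z in rad. In form: [[[x, y, z, wx, wy, wz], ...]]. A call has 1 to 20 rows; each row shifts and turns the commanded pose from where the row before left it, along the tool's axes as they then stand; what a row does not reach is not made up. A row lasts 1/12 s, in which the tool goes at most 41.7 mm and 7.16 degrees, less where a joint would pass 70% of its speed; a pose out of reach is approached as far as the arm can. A call is refused whole if a number of a shift passes 4.17 or a number of a turn 0.125, either way. A call with a gripper value outside its range is refused whole. "hand" is the finger opening in cm, from 0 to 8.54, set as the call begins (left out, the last holds). The fingers move at their own pace and stop on an object; the grip force is fixed at half the most. Time passes only in rows, so rows that do not move let the fingers close. It gives the time, the measured TCP pose, the force and the opening at its end, in the units of the state.
- manip.sense(): the state, without advancing time (a new reading comes with each control period).
- manip.camera(name): name is "side" or "top" or "wrist"; returns (picture, depth): 400x640x3 uint8, red, green, blue; 400x640 float32, m along the optical axis (not along the pixel's ray), 0 where there is no reading.
- manip.camera_info(name): a dict with "mtx" (3x3 intrinsics, pixels), "k1" (the pictures are not rectified: a ray, as slopes to the right and down, at radius r is drawn at 1 + k1 r^2 times it, then the intrinsics apply), "R" (3x3) and "t" (3): a world point X has camera coordinates R X + t; the wrist camera has in their place "T_tool_cam" (4x4, takes a point from camera to tool coordinates, whose origin is the TCP and whose axes are the flange's). Camera axes: x right, y down, z forward; pixel columns grow to the right and rows downward; lengths in m; the calibration is good to about 2 mm. A picture is of the moment at which its call begins: read the wrist's pose just before it. camera_info takes no time and is no camera call.
- manip.finish_job(): hands the job in, once; it reports no verdict.
The state is a dict: "time": time; "joints": joint angles; "joint_velocities": joint speeds; "effort": joint torques, N m; "tool_pos": TCP position; "tool_rot": TCP orientation; "ft_force": force on the tool from outside, world axes, zero at the start; "moment": the same for the moment, N m; "finger_gap": opening from 0.0 (shut) to 1.0 (fully open).
Only numpy, scipy, OpenCV 4.12 (cv2) and the standard library are available. Lean on these libraries where they do the work, as an engineer would, in place of code of your own. Each camera call takes 0.05 s, during which the arm holds its last target.

## Working session

There is one attempt and no reset: what is moved stays moved. The work goes in short steps, Python scripts to look and compute and a tool call to move; the robot and the scene stay as the last step left them, time stands still between calls to the robot, and variables do not carry over. Pictures are saved under pics/ and viewed, and the job is handed in when it is done.

Besides the shell and the picture viewer there is one more tool, called after "Call:" as name([rows], argument=value, ...), one row to a line, values as JSON. apply_moves: Moves the arm, as the interface text tells. Its arguments: {"type":"object","properties":{"deltas":{"type":"array"},"hand":{"type":"number"}},"required":["deltas"]}

```bash
mkdir -p pics; cat > h.py <<'E'
import numpy as np, cv2
from workcell import manip
from scipy.spatial.transform import Rotation as Ro
def grab(name,tag):
    s=manip.sense(); p,d=manip.camera(name)
    np.savez(f'pics/{tag}.npz',p=p,d=d,pos=s['tool_pos'],rot=s['tool_rot'])
    cv2.imwrite(f'pics/{tag}.png',p[:,:,::-1]); return p,d
def load(tag):
    z=np.load(f'pics/{tag}.npz'); return z
def pose(name,z):
    ci=manip.camera_info(name)
    if 'R' in ci:
        R=np.array(ci['R']);t=np.array(ci['t']); return R.T,-R.T@t
    T=np.array(ci['T_tool_cam']); Rt=Ro.from_quat(z['rot']).as_matrix()
    return Rt@T[:3,:3], Rt@T[:3,3]+z['pos']
def ray(name,uv):
    ci=manip.camera_info(name);K=np.array(ci['mtx']);k=ci['k1']
    uv=np.atleast_2d(np.array(uv,float))
    n=cv2.undistortPoints(uv.reshape(-1,1,2),K,np.array([k,0,0,0.]))[:,0]
    return np.c_[n,np.ones(len(n))]
def w_depth(name,tag,uv):
    z=load(tag);C,o=pose(name,z);r=ray(name,uv);uv=np.atleast_2d(uv).astype(int)
    d=z['d'][uv[:,1],uv[:,0]]; return (r*d[:,None])@C.T+o
def w_plane(name,tag,uv,h):
    z=load(tag);C,o=pose(name,z);r=ray(name,uv)@C.T
    return o+r*((h-o[2])/r[:,2])[:,None]
def proj(name,tag,X):
    z=load(tag);C,o=pose(name,z);X=np.atleast_2d(X);c=(X-o)@C
    ci=manip.camera_info(name);K=np.array(ci['mtx']);n=c[:,:2]/c[:,2:]
    n=n*(1+ci['k1']*(n**2).sum(1))[:,None]
    return n@K[:2,:2].T+K[:2,2]
E
python3 -c "
from h import *
for n in ['top','side','wrist']:
    grab(n,n+'0'); ci=manip.camera_info(n); print(n,{k:np.round(v,4).tolist() for k,v in ci.items() if not isinstance(v,str)})
print(manip.sense())
"
```

```text
top {'mtx': [[445.6615, 0.0, 323.5319], [0.0, 445.6615, 194.8351], [0.0, 0.0, 1.0]], 'k1': -0.0945, 'R': [[-0.0072, -0.9999, 0.0103], [-0.9945, 0.006, -0.1049], [0.1048, -0.011, -0.9944]], 't': [-0.0234, 0.5498, 1.3225]}
side {'mtx': [[397.7917, 0.0, 331.2412], [0.0, 397.7917, 193.4903], [0.0, 0.0, 1.0]], 'k1': -0.0849, 'R': [[-0.7229, -0.6906, -0.0221], [-0.434, 0.4787, -0.7632], [0.5377, -0.5421, -0.6458]], 't': [0.3854, 0.3149, 1.0874]}
wrist {'mtx': [[294.0227, 0.0, 318.1121], [0.0, 294.0227, 201.5196], [0.0, 0.0, 1.0]], 'k1': -0.0514, 'T_tool_cam': [[-0.0013, -0.9639, -0.2663, 0.0677], [1.0, -0.0012, -0.0009, -0.0006], [0.0005, -0.2663, 0.9639, -0.1226], [0.0, 0.0, 0.0, 1.0]]}
{'time': 0.15, 'joints': array([-1.41146015e+00,  3.07417923e-01,  1.50739939e+00, -3.36349454e-07,
        1.32838515e+00, -7.34831448e-02]), 'joint_velocities': array([-0.00105437, -0.00125172, -0.00405357, -0.00017195, -0.00130553,
       -0.00020103]), 'effort': array([-5.22062855e-04, -4.57978284e+01, -2.52220649e+01, -2.29921880e-04,
        8.55488994e-03,  7.93855520e-06]), 'tool_pos': array([ 0.13256923, -0.5589845 ,  0.24957318]), 'tool_rot': array([ 9.93231717e-01,  1.16146929e-01, -3.47043364e-05, -8.04158908e-04]), 'ft_force': array([ 0.25244783,  0.17400733, -0.12069233]), 'moment': array([-0.02105964, -0.02635053, -0.00831151]), 'finger_gap': 1.0020301556383004}
```

View pics/top0.png

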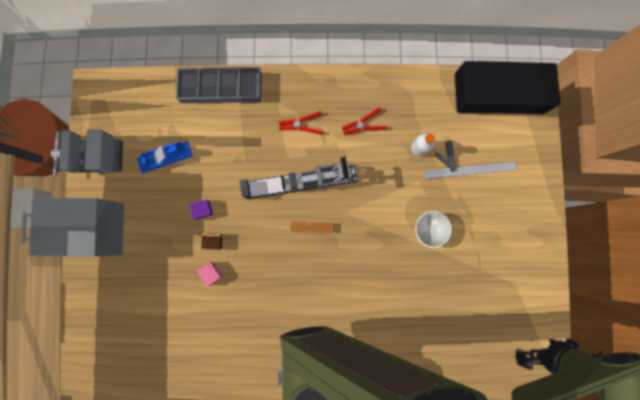

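View pics/side0.png

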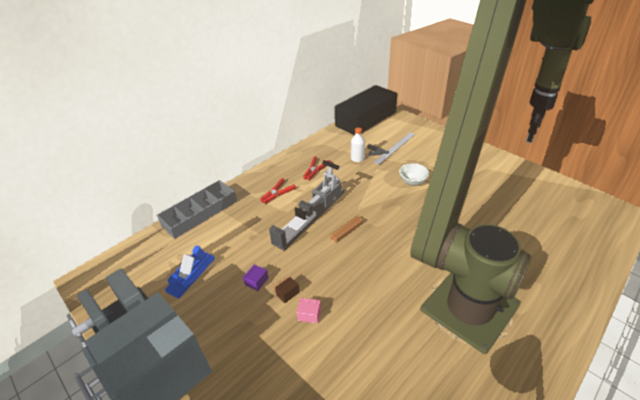

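View pics/wrist0.png

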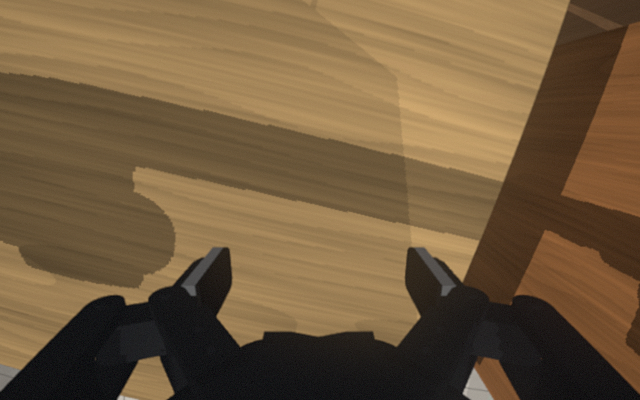

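The pictures show three block-shaped things in the top view: purple (201,209), dark brown (212,241) and pink (208,273). Only the brown one looks like dark wood. The clamp's fixed jaw is on the left at (246,188), and its trigger is at about (345,168). I'll enlarge the brown block to confirm.

```bash
python3 -c "
from h import *
a=load('top0')['p'];b=load('side0')['p']
A=cv2.resize(a[190:300,170:250],None,fx=5,fy=5,interpolation=2)
B=cv2.resize(b[255:330,235:330],None,fx=4,fy=4,interpolation=2)
im=np.zeros((550,790,3),np.uint8);im[:550,:400]=A;im[:300,405:785]=B
cv2.imwrite('pics/crop.png',im[:,:,::-1])
C=cv2.resize(a[150:210,230:370],None,fx=5.7,fy=5.7,interpolation=2);cv2.imwrite('pics/cropc.png',C[:,:,::-1])
for n,uv in dict(brown=(212,241),fix=(246,188),bed=(265,187),bar=(345,165),base2=(357,173)).items(): print(n,uv,w_depth('top','top0',[uv]).round(3))
"
```

```text
brown (212, 241) [[0.412 0.309 0.035]]
fix (246, 188) [[0.567 0.201 0.074]]
bed (265, 187) [[0.574 0.15  0.036]]
bar (345, 165) [[ 0.62  -0.086  0.152]]
base2 (357, 173) [[ 0.621 -0.132 -0.002]]
```

View pics/crop.png

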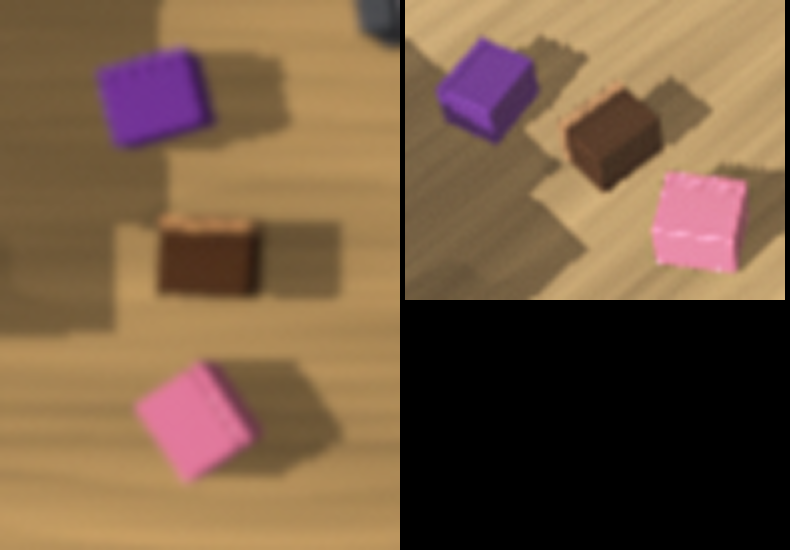

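View pics/cropc.png

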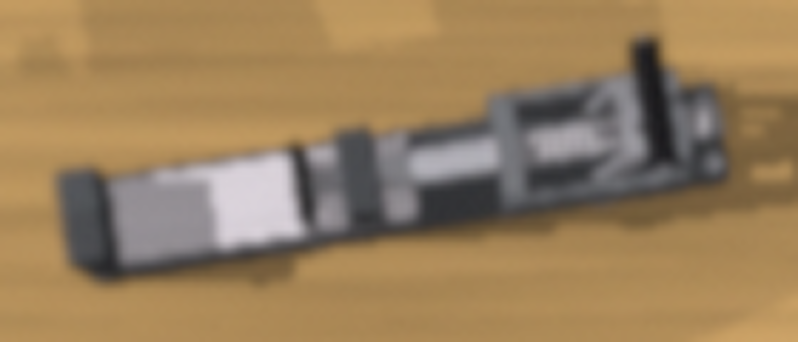

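The enlarged crop confirms it. The brown block at (212,241) has dark wood and a light cork strip on its far (+x) face; the other two are plain purple and pink. Next I'll bring the wrist camera over the bench.

Call:
apply_moves([
  [[3.2,-1.9,-0.4,0,0,0],[3.2,-1.9,-0.4,0,0,0],[3.2,-1.9,-0.4,0,0,0],[3.2,-1.9,-0.4,0,0,0],[3.2,-1.9,-0.4,0,0,0],[3.2,-1.9,-0.4,0,0,0],[3.2,-1.9,-0.4,0,0,0],[3.2,-1.9,-0.4,0,0,0],[3.2,-1.9,-0.4,0,0,0],[3.2,-1.9,-0.4,0,0,0],[3.2,-1.9,-0.4,0,0,0],[3.2,-1.9,-0.4,0,0,0],[1.5,-3.5,0,0,0,0],[1.5,-3.5,0,0,0,0],[1.5,-3.5,0,0,0,0],[1.5,-3.5,0,0,0,0],[1.5,-3.5,0,0,0,0],[1.5,-3.5,0,0,0,0]],
], hand=8.54)

```text
time: 1.65
tool_pos: [0.4925, -0.0221, 0.2981]
tool_rot: [0.993, 0.116, -0.0, -0.0]
ft_force: [1.3, -0.3, 0.2]
finger_gap: 0.996
```

```bash
python3 -c "
from h import *
grab('wrist','w1');s=manip.sense();print(s['time'],s['tool_pos'],s['tool_rot'])
"
```

```text
1.7 [ 0.49340452 -0.01529573  0.29818185] [ 9.93006608e-01  1.18004865e-01  7.91264303e-04 -3.47894378e-03]
```

View pics/w1.png

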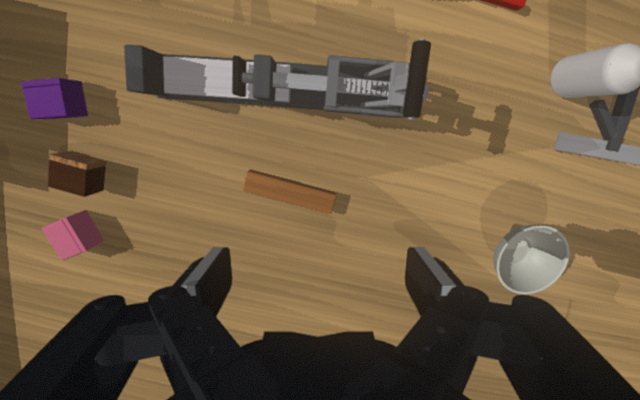

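The wrist view shows the clamp's fixed jaw at (143,68), the pad at (240,77) and the bar at (418,78). The block is at (77,172). I'll go closer for a second view.

Call:
apply_moves([
  [[0.5,-3.5,0,0,0,0],[0.5,-3.5,0,0,0,0],[0.5,-3.5,0,0,0,0],[0.5,-3.5,0,0,0,0],[0.5,-3.5,0,0,0,0],[0.5,-3.5,0,0,0,0],[0,0,0,0,0,0],[0,0,0,0,0,0],[0,0,0,0,0,0]],
])

```text
time: 2.45
tool_pos: [0.4733, 0.1869, 0.298]
tool_rot: [0.993, 0.117, -0.0, 0.0]
ft_force: [-0.0, -0.3, 0.2]
finger_gap: 1.003
```

```bash
python3 -c "
from h import *
grab('wrist','w2');s=manip.sense();print(s['time'],s['tool_pos'],s['tool_rot'])
p=load('w2')['p']
cv2.imwrite('pics/w2b.png',cv2.resize(p[:250],(800,312),interpolation=2)[:,:,::-1])
"
```

```text
2.5 [0.47344783 0.18639859 0.29805041] [ 9.93250259e-01  1.15989927e-01 -3.13457871e-04  4.02774030e-04]
```

View pics/w2.png

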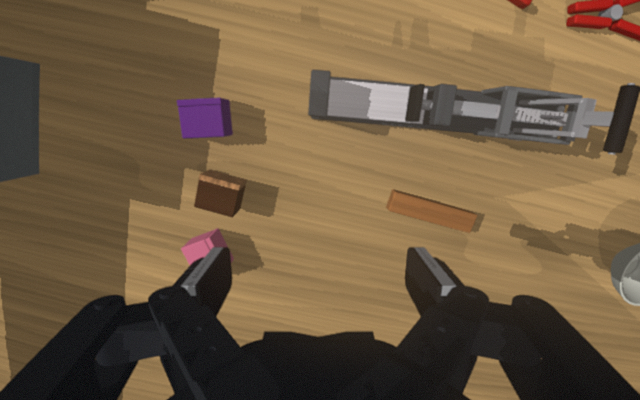

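```bash
cat > cl.py <<'E'
from h import *
def cloud(name,tag):
    z=load(tag);v,u=np.mgrid[0:400,0:640];uv=np.c_[u.ravel(),v.ravel()]
    d=z['d'].ravel();C,o=pose(name,z);X=(ray(name,uv)*d[:,None])@C.T+o
    X[d<=0]=np.nan;return X,z['p'].reshape(-1,3),uv
E
python3 -c "
from cl import *
for n,t in [('wrist','w2'),('wrist','w1'),('top','top0'),('side','side0')]:
    X,c,uv=cloud(n,t)
    m=(abs(X[:,0]-.42)<.06)&(abs(X[:,1]-.31)<.06)
    tb=m&(abs(X[:,2])<.015); bl=m&(X[:,2]>.03)&(X[:,2]<.06)
    P=X[bl]
    print(t,'table z',np.median(X[tb,2]).round(4),'blk n',bl.sum(),'z',np.median(P[:,2]).round(4))
    if bl.sum()>20:
        r=cv2.minAreaRect((P[:,:2]*1000).astype(np.float32));print('   rect',np.round(r[0],1),np.round(r[1],1),round(r[2],1))
    # clamp
    m=(X[:,0]>.52)&(X[:,0]<.68)&(X[:,1]<.26)&(X[:,1]>-.19)
    for lo,hi,nm in [(.068,.082,'75mm'),(.025,.036,'bed')]:
        q=m&(X[:,2]>lo)&(X[:,2]<hi);Q=X[q];
        if nm=='75mm': Q=Q[Q[:,1]>.17]
        else: Q=Q[(Q[:,1]>.1)&(Q[:,1]<.19)]
        if len(Q)>15:
            r=cv2.minAreaRect((Q[:,:2]*1000).astype(np.float32));print('  ',nm,len(Q),np.median(Q[:,2]).round(4),np.round(r[0],1),np.round(r[1],1),round(r[2],1))
"
```

```text
w2 table z -0.001 blk n 1493 z 0.0388
   rect [436.3 320.8] [110.5  66.4] 16.6
   75mm 902 0.0739 [568.7 208.9] [50. 22.] 8.8
   bed 2564 0.029 [578.1 145.2] [45.1 95.2] 8.3
w1 table z -0.0008 blk n 1478 z 0.0389
   rect [436.1 320.1] [110.2  66.3] 16.3
   75mm 976 0.0739 [568.7 208.5] [50.4 23. ] 8.6
   bed 2319 0.0291 [577.8 148. ] [45.1 90.4] 8.4
top0 table z 0.0001 blk n 315 z 0.0396
   rect [412.1 311.9] [57.4 48.6] 85.6
   75mm 129 0.0753 [569.5 208.8] [49.6 22.2] 9.9
   bed 406 0.0302 [578.4 147.2] [44.3 92.7] 8.2
side0 table z -0.0 blk n 320 z 0.0396
   rect [435.4 321.9] [113.4  64.5] 17.8
   75mm 97 0.0734 [565.8 209.8] [50.1 23.7] 9.5
   bed 240 0.0295 [576.1 145.2] [48.2 92.7] 7.0
```

```bash
python3 -c "
from cl import *
for n,t in [('wrist','w2'),('wrist','w1'),('top','top0'),('side','side0')]:
    X,c,uv=cloud(n,t)
    m=(abs(X[:,0]-.41)<.045)&(abs(X[:,1]-.31)<.055)
    c=c.astype(int);np_=(c[:,2]<c[:,0]-10) & ~((c[:,0]>180)&(c[:,2]>100)&(c[:,1]<c[:,2]+10))
    bl=m&(X[:,2]>.034)&(X[:,2]<.046)&np_
    P=X[bl];r=cv2.minAreaRect((P[:,:2]*1000).astype(np.float32));print(t,'blk',len(P),np.round(r[0],1),np.round(r[1],1),round(r[2],1))
    ck=bl&(c[:,0]>130); 
    if ck.sum()>5: print('  cork mean',X[ck].mean(0).round(3),'wood',X[bl&(c[:,0]<100)].mean(0).round(3))
    m=(X[:,0]>.52)&(X[:,0]<.68)&(X[:,1]<.26)&(X[:,1]>-.19)
    yaw=np.deg2rad(98.4);u=np.array([np.cos(yaw),np.sin(yaw)]);v=np.array([-u[1],u[0]])
    # bed sides by line fits
    q=m&(X[:,2]>.026)&(X[:,2]<.034)&(X[:,1]>.11)&(X[:,1]<.185);Q=X[q,:2]
    s=Q@u;w=Q@v
    mids=[];
    for a in np.arange(s.min()+.004,s.max()-.004,.004):
        k=abs(s-a)<.003
        if k.sum()>10: mids.append((a,(w[k].max()+w[k].min())/2,w[k].max()-w[k].min()))
    mids=np.array(mids);f=np.polyfit(mids[:,0],mids[:,1],1);print('  bed yaw',98.4+np.rad2deg(np.arctan(f[0])),'width',np.median(mids[:,2]),'mid v',np.median(mids[:,1]))
    q=m&(X[:,2]>.069)&(X[:,2]<.08);Q=X[q,:2];s=Q@u;w=Q@v;print('  top75 near: jaw rear face s', end=' ')
    J=Q[:,1]>.17;print(np.percentile(s[J],[1,99]).round(4),'mid v',(w[J].min()+w[J].max())/2, end='')
    K=(Q[:,1]<.17)&(Q[:,1]>.02); 
    print(' movjaw s',np.percentile(s[K],[1,50,99]).round(4) if K.any() else None)
"
```

```text
w2 blk 1439 [412.5 314.5] [56.4 48.7] 86.6
  cork mean [0.432 0.314 0.039] wood [0.409 0.313 0.039]
  bed yaw 98.55512208682863 width 0.04353502297593004 mid v -0.5932211514858363
  top75 near: jaw rear face s [0.1128 0.1344] mid v -0.5930825254923591 movjaw s [-0.0297 -0.0157  0.0135]
w1 blk 1379 [412.8 314.1] [57.7 48.4] 87.1
  cork mean [0.432 0.313 0.039] wood [0.41  0.312 0.039]
  bed yaw 98.754641707787 width 0.043277791948870104 mid v -0.5931517292571981
  top75 near: jaw rear face s [0.1122 0.1341] mid v -0.5930411350198741 movjaw s [-0.0305 -0.0178  0.012 ]
top0 blk 301 [411.9 312.3] [57.8 48. ] 88.7
  cork mean [0.427 0.317 0.039] wood [0.408 0.31  0.04 ]
  bed yaw 99.02293242914783 width 0.0425408731608547 mid v -0.5938919396042572
  top75 near: jaw rear face s [0.1121 0.1343] mid v -0.5938938131459015 movjaw s [-0.0316 -0.0184  0.0114]
side0 blk 289 [410.5 314.3] [56.4 49. ] 85.4
  cork mean [0.43  0.316 0.04 ] wood [0.404 0.315 0.04 ]
  bed yaw 99.14946073184909 width 0.042698688967577614 mid v -0.590764309430613
  top75 near: jaw rear face s [0.1133 0.1352] mid v -0.5903421201060624 movjaw s [-0.0313 -0.0161  0.013 ]
```

Call:
apply_moves([
  [[-0.75,-3.46,1.0,0,0,0],[-0.75,-3.46,1.0,0,0,0],[-0.75,-3.46,1.0,0,0,0],[-0.75,-3.46,1.0,0,0,0],[0,0,2.5,0,0,0.096],[0,0,2.5,0,0,0.096],[0,0,2.5,0,0,0.096],[0,0,2,0,0,0],[0,0,2,0,0,0],[0,0,0,0,0,0],[0,0,0,0,0,0]],
])

```text
time: 3.42
tool_pos: [0.4124, 0.3134, 0.1426]
tool_rot: [1.0, -0.029, -0.001, 0.001]
ft_force: [0.7, -0.4, 0.3]
finger_gap: 0.998
```

```bash
cat > chk.py <<'E'
from cl import *
s=manip.sense();R=Ro.from_quat(s['tool_rot']).as_matrix()
print('t',round(s['time'],2),'pos',np.round(s['tool_pos'],4),'head',np.rad2deg(np.arctan2(R[1,0],R[0,0])).round(2),'tilt z',np.round(R[:,2],4),'f',np.round(s['ft_force'],2),'gap',round(s['finger_gap'],3),'j',np.round(s['joints'],2))
E
python3 -c "
import chk
from cl import *
grab('wrist','w3')
X,c,uv=cloud('wrist','w3');c=c.astype(int)
m=(abs(X[:,0]-.41)<.045)&(abs(X[:,1]-.314)<.05)
bl=m&(X[:,2]>.034)&(X[:,2]<.046)&(c[:,2]<c[:,0]-10)&~((c[:,0]>180)&(c[:,2]>100)&(c[:,1]<c[:,2]+10))
P=X[bl];r=cv2.minAreaRect((P[:,:2]*1000).astype(np.float32));print(len(P),np.round(r[0],1),np.round(r[1],1),round(r[2],1),np.median(P[:,2]))
"
```

```text
t 3.42 pos [0.4124 0.3134 0.1426] head -3.28 tilt z [-0.0024 -0.0018 -1.    ] f [ 0.73 -0.43  0.33] gap 0.998 j [ 0.57  0.34  1.77 -0.    1.04  2.2 ]
3976 [411.5 314.2] [56.1 48.8] 87.2 0.03885142173246557
```

View pics/w3.png

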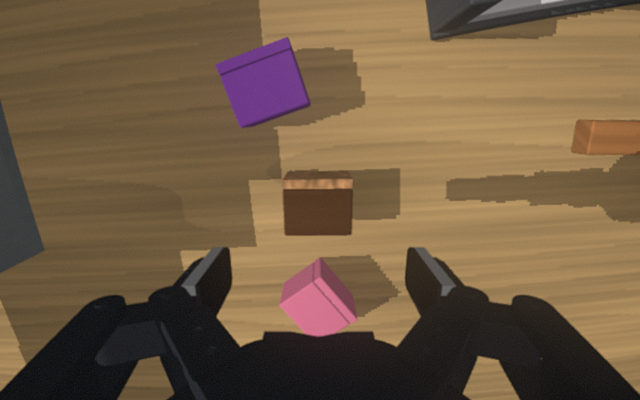

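The block sits square between the fingers, with its wood at (318,210) and cork at (318,183). I'll descend and grip.

Call:
apply_moves([
  [[0,0,3,0,0,0],[0,0,3,0,0,0],[0,0,2.5,0,0,0],[0,0,2,0,0,0],[0,0,1.35,0,0,0],[0,0,0,0,0,0],[0,0,0,0,0,0]],
])

```text
time: 4.05
tool_pos: [0.4135, 0.3152, 0.0256]
tool_rot: [1.0, -0.028, 0.0, -0.0]
ft_force: [0.1, -0.5, -0.3]
finger_gap: 1.004
```

Call:
apply_moves([
  [[0,0,0,0,0,0],[0,0,0,0,0,0],[0,0,0,0,0,0],[0,0,0,0,0,0],[0,0,0,0,0,0],[0,0,0,0,0,0],[0,0,0,0,0,0],[0,0,0,0,0,0]],
], hand=4.5)

```text
time: 4.72
tool_pos: [0.4137, 0.3157, 0.0267]
tool_rot: [1.0, -0.028, 0.002, -0.001]
ft_force: [1.0, -1.7, 4.6]
finger_gap: 0.648
```

```bash
python3 chk.py
```

```text
t 4.72 pos [0.4137 0.3157 0.0267] head -3.15 tilt z [ 0.0032  0.0018 -1.    ] f [ 0.96 -1.7   4.57] gap 0.648 j [ 0.57  0.51  1.89 -0.    0.75  2.2 ]
```

Call:
apply_moves([
  [[0,0,-1.5,0,0,0],[0,0,-3.5,0,0,0],[0,0,-3.5,0,0,0],[0,0,-3.5,0,0,0],[2.83,2.37,0,0,0,0],[2.83,2.37,0,0,0,0],[2.83,2.37,0,0,0,0],[2.83,2.37,0,0,0,0],[2.83,2.37,0,0,0,0],[2.83,2.37,0,0,0,0]],
])

```text
time: 5.55
tool_pos: [0.5751, 0.1624, 0.1459]
tool_rot: [1.0, -0.028, 0.001, -0.0]
ft_force: [-0.0, 0.5, -1.2]
finger_gap: 0.646
```

Call:
apply_moves([
  [[0,0,0,0,0,-0.1186],[0,0,0,0,0,-0.1186],[0,0,0,0,0,-0.1186],[0,0,0,0,0,-0.1186],[0,0,0,0,0,-0.1186],[0,0,0,0,0,-0.1186],[0,0,0,0,0,-0.1186],[0,0,0,0,0,-0.1186],[0,0,0,0,0,-0.1186],[0,0,0,0,0,-0.1186],[0,0,0,0,0,-0.1186],[0,0,0,0,0,-0.1186],[0,0,0,0,0,-0.1186],[0,0,0,0,0,-0.1186],[0,0,0,0,0,-0.1186],[0,0,0,0,0,0],[0,0,0,0,0,0],[0,0,0,0,0,0]],
])

```text
time: 7.05
tool_pos: [0.5741, 0.1637, 0.1452]
tool_rot: [0.652, 0.758, 0.0, 0.0]
ft_force: [-0.2, -0.4, -1.4]
finger_gap: 0.65
```

```bash
python3 -c "
import chk
from h import *
grab('wrist','w4')"
```

```text
t 7.05 pos [0.5741 0.1637 0.1452] head 98.6 tilt z [ 5.e-04  1.e-04 -1.e+00] f [-0.16 -0.42 -1.43] gap 0.65 j [0.21 0.43 1.6  0.   1.11 0.06]
```

View pics/w4.png

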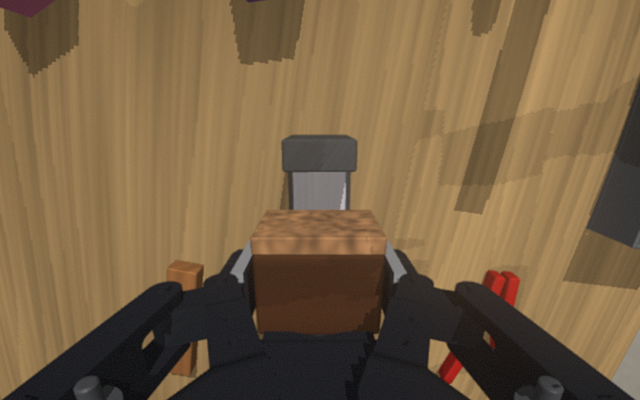

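The block is held squarely with its cork at (318,230), facing the fixed jaw at (319,153). I'll measure the alignment and the gap from this view.

```bash
python3 -c "
from cl import *
X,c,uv=cloud('wrist','w4');z=load('w4');R=Ro.from_quat(z['rot']).as_matrix()
T=(X-z['pos'])@R
def rect(q,nm):
    P=T[q];r=cv2.minAreaRect((P[:,:2]*1000).astype(np.float32));print(nm,len(P),np.round(r[0],1),np.round(r[1],1),round(r[2],1),'z',np.median(X[q,2]).round(4),'xr',np.percentile(P[:,0],[1,99]).round(4),'yr',np.percentile(P[:,1],[1,99]).round(4))
near=(abs(T[:,1])<.05)&(abs(T[:,0])<.09)
j=near&(X[:,2]>.069)&(X[:,2]<.08);rect(j,'jawtop')
b=near&(X[:,2]>.026)&(X[:,2]<.034);rect(b,'bed')
k=near&(X[:,2]>.135)&(uv[:,1]>205)&(uv[:,1]<252)&(uv[:,0]>258)&(uv[:,0]<380);rect(k,'cork')
k=near&(X[:,2]>.135)&(uv[:,1]>255)&(uv[:,1]<325)&(uv[:,0]>262)&(uv[:,0]<375);rect(k,'wood top')
"
```

```text
jawtop 2529 [46.2  0.9] [21.8 50.1] 0.0 z 0.0738 xr [0.0355 0.057 ] yr [-0.0233  0.0251]
bed 2040 [26.2  1. ] [62.3 45.1] 0.6 z 0.0289 xr [-0.0046  0.0571] yr [-0.0204  0.0226]
cork 3855 [19.7 -0. ] [ 7.4 55.2] 0.3 z 0.1555 xr [0.0165 0.0231] yr [-0.0251  0.0256]
wood top 7692 [-2.4  0. ] [49.7 34.9] 89.4 z 0.1575 xr [-0.0188  0.0141] yr [-0.0233  0.0237]
```

Call:
apply_moves([
  [[0,0.09,3,0,0,0],[0,0,3,0,0,0],[0,0,1.5,0,0,0],[0,0,0.6,0,0,0],[0,0,0,0,0,0],[0,0,0.2,0,0,0],[0,0,0.2,0,0,0],[0,0,0,0,0,0]],
])

```text
time: 7.77
tool_pos: [0.5759, 0.164, 0.0608]
tool_rot: [0.651, 0.759, 0.001, 0.001]
ft_force: [0.4, -0.4, -1.2]
finger_gap: 0.65
```

```bash
python3 chk.py
```

```text
t 7.77 pos [0.5759 0.164  0.0608] head 98.75 tilt z [ 2.1e-03  5.0e-04 -1.0e+00] f [ 0.38 -0.44 -1.16] gap 0.65 j [0.21 0.53 1.68 0.   0.93 0.05]
```

Call:
apply_moves([
  [[0.3,0,0.1,0,0,0],[0.3,0,0.1,0,0,0],[0,0,0.1,0,0,0],[0,0,0,0,0,0],[0,0,0,0,0,0]],
])

```text
time: 8.18
tool_pos: [0.574, 0.1699, 0.0569]
tool_rot: [0.651, 0.759, -0.0, 0.0]
ft_force: [0.2, 0.3, -1.7]
finger_gap: 0.649
```

```bash
python3 chk.py
```

```text
t 8.18 pos [0.574  0.1699 0.0569] head 98.78 tilt z [ 0. -0. -1.] f [ 0.16  0.32 -1.73] gap 0.649 j [ 0.22  0.54  1.68 -0.    0.92  0.06]
```

Call:
apply_moves([
  [[0,0,0.1,0,0,0],[0,0,0,0,0,0]],
])

```text
time: 8.35
tool_pos: [0.5741, 0.1698, 0.0567]
tool_rot: [0.651, 0.759, 0.0, 0.0]
ft_force: [-2.1, -0.0, 5.2]
finger_gap: 0.649
```

Call:
apply_moves([
  [[0,0,0.1,0,0,0],[0,0,0,0,0,0]],
])

```text
time: 8.52
tool_pos: [0.5741, 0.1698, 0.0567]
tool_rot: [0.651, 0.759, 0.0, 0.0]
ft_force: [-3.4, -0.5, 11.1]
finger_gap: 0.648
```

```bash
python3 chk.py
```

```text
t 8.52 pos [0.5741 0.1698 0.0567] head 98.76 tilt z [ 7.e-04  3.e-04 -1.e+00] f [-3.41 -0.49 11.12] gap 0.648 j [0.22 0.54 1.68 0.   0.92 0.06]
```

On the bed now. I'll ease the downward force and slide to the jaw.

Call:
apply_moves([
  [[0,0,-0.13,0,0,0],[0.2,0,0,0,0,0],[0.2,0,0,0,0,0],[0.1,0,0,0,0,0],[0,0,0,0,0,0]],
])

```text
time: 8.93
tool_pos: [0.5742, 0.1744, 0.0567]
tool_rot: [0.651, 0.759, 0.0, 0.001]
ft_force: [0.3, -2.4, 5.5]
finger_gap: 0.647
```

Call:
apply_moves([
  [[0.1,0,0,0,0,0],[0,0,0,0,0,0]],
])

```text
time: 9.1
tool_pos: [0.5742, 0.1753, 0.0567]
tool_rot: [0.651, 0.759, 0.0, 0.001]
ft_force: [0.5, -3.1, 5.4]
finger_gap: 0.649
```

Call:
apply_moves([
  [[0.1,0,0,0,0,0],[0,0,0,0,0,0]],
])

```text
time: 9.27
tool_pos: [0.5741, 0.176, 0.0567]
tool_rot: [0.651, 0.759, 0.0, 0.001]
ft_force: [1.0, -4.3, 5.3]
finger_gap: 0.643
```

```bash
python3 chk.py
```

```text
t 9.27 pos [0.5741 0.176  0.0567] head 98.8 tilt z [ 0.002  -0.0012 -1.    ] f [ 1.03 -4.32  5.28] gap 0.643 j [ 0.23  0.54  1.68 -0.    0.92  0.08]
```

Call:
apply_moves([
  [[0.1,0,0,0,0,0],[0.1,0,0,0,0,0],[0,0,0,0,0,0]],
])

```text
time: 9.52
tool_pos: [0.5741, 0.1761, 0.0568]
tool_rot: [0.651, 0.759, -0.001, 0.002]
ft_force: [2.0, -11.0, 6.5]
finger_gap: 0.653
```

```bash
python3 -c "
import chk
from h import *
grab('wrist','w5')
cv2.imwrite('pics/w5c.png',cv2.resize(load('w5')['p'][60:340,180:460],(800,600)[::-1] if 0 else (600,600))[:,:,::-1])"
```

```text
t 9.52 pos [0.5741 0.1761 0.0568] head 98.83 tilt z [ 0.0023 -0.0042 -1.    ] f [  2.   -10.96   6.47] gap 0.653 j [ 0.23  0.54  1.68 -0.01  0.92  0.08]
```

View pics/w5c.png

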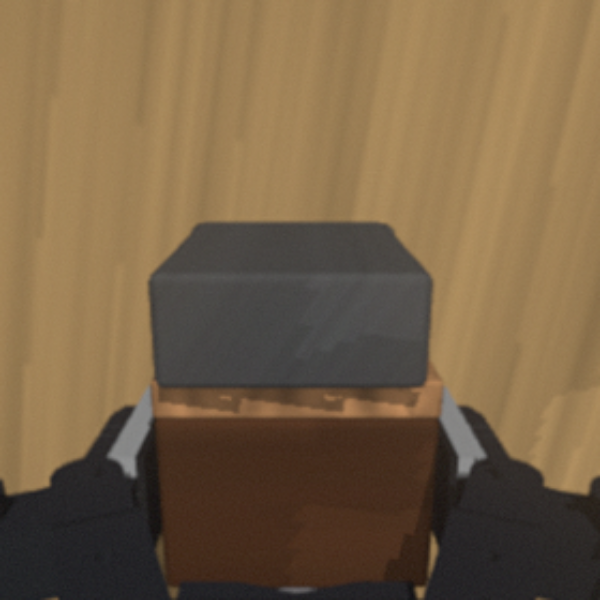

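```bash
python3 -c "
from cl import *
X,c,uv=cloud('wrist','w5');z=load('w5');R=Ro.from_quat(z['rot']).as_matrix()
T=(X-z['pos'])@R;c=c.astype(int)
brown=(c[:,0]>c[:,2]+25)
U=uv[:,0]
for row in (170,178,186):
  q=(uv[:,1]==row)&(U>240)&(U<400)&(X[:,2]>.066)&(X[:,2]<.085)&(abs(c[:,0]-c[:,2])<20);print('jaw',row,T[q,1].min().round(4),T[q,1].max().round(4),T[q,2].mean().round(4))
for row in (246,250,256,262,270,280,290):
  q=(uv[:,1]==row)&(U>230)&(U<400)&(X[:,2]>.06)&(X[:,2]<.08)&brown;print('blk',row,T[q,1].min().round(4),T[q,1].max().round(4),T[q,0].mean().round(4),X[q,2].mean().round(4))
"
```

```text
Traceback (most recent call last):
ValueError: zero-size array to reduction operation minimum which has no identity
```

```bash
python3 -c "
from cl import *
X,c,uv=cloud('wrist','w5');z=load('w5');R=Ro.from_quat(z['rot']).as_matrix()
T=(X-z['pos'])@R;c=c.astype(int)
U=uv[:,0]
for row in (195,210,225,235,246,250,256,262,270,280,290,310):
  q=(uv[:,1]==row)&(U>230)&(U<410)&(X[:,2]>.06)&(X[:,2]<.085)&(abs(T[:,1])<.0305);
  if q.any(): print(row,U[q].min(),U[q].max(),T[q,1].min().round(4),T[q,1].max().round(4),T[q,0].mean().round(4),np.median(X[q,2]).round(4))
"
```

```text
195 250 381 -0.0251 0.0239 0.0416 0.074
210 250 380 -0.0262 0.0235 0.0358 0.0739
225 251 379 -0.0259 0.0234 0.0298 0.0738
235 252 384 -0.0256 0.0276 0.0256 0.074
246 251 385 -0.0274 0.0273 0.0189 0.069
250 251 385 -0.0276 0.0275 0.0171 0.069
256 248 388 -0.0304 0.0304 0.0139 0.0683
262 246 391 -0.0297 0.0304 0.0117 0.069
270 241 395 -0.0301 0.0302 0.0085 0.0692
280 237 400 -0.0303 0.0302 0.0041 0.0692
290 241 395 -0.0294 0.0292 -0.0007 0.0692
310 250 386 -0.028 0.028 -0.0114 0.0691
```

The block is about 1.2 mm off the middle of the jaw, so I'll correct that and seat it again.

Call:
apply_moves([
  [[-0.3,0,0,0,0,0],[0,-0.15,0,0,0,0],[0,0,0,0,0,0]],
])

```text
time: 9.82
tool_pos: [0.5734, 0.1757, 0.0568]
tool_rot: [0.651, 0.759, 0.001, 0.001]
ft_force: [3.2, -0.6, 4.3]
finger_gap: 0.642
```

Call:
apply_moves([
  [[0.15,0,0,0,0,0],[0.15,0,0,0,0,0],[0,0,0,0,0,0]],
])

```text
time: 10.07
tool_pos: [0.5733, 0.1759, 0.0568]
tool_rot: [0.65, 0.76, -0.0, 0.003]
ft_force: [4.8, -11.9, 5.5]
finger_gap: 0.645
```

```bash
cat > lat.py <<'E'
from cl import *
import sys
def lat(tag):
    X,c,uv=cloud('wrist',tag);z=load(tag);R=Ro.from_quat(z['rot']).as_matrix();T=(X-z['pos'])@R;U=uv[:,0]
    for row in (210,225,246,250,310):
        q=(uv[:,1]==row)&(U>230)&(U<410)&(X[:,2]>.06)&(X[:,2]<.085)&(abs(T[:,1])<.0305)
        if q.any(): print(row,T[q,1].min().round(4),T[q,1].max().round(4),'mid',((T[q,1].min()+T[q,1].max())/2).round(4),T[q,0].mean().round(4))
E
python3 -c "
import chk
from lat import *
grab('wrist','w6');lat('w6')"
```

```text
t 10.07 pos [0.5733 0.1759 0.0568] head 98.85 tilt z [ 0.0038 -0.0044 -1.    ] f [  4.85 -11.91   5.53] gap 0.645 j [ 0.23  0.54  1.68 -0.01  0.92  0.08]
210 -0.0246 0.0246 mid -0.0 0.0358
225 -0.0245 0.0245 mid 0.0 0.0298
246 -0.0272 0.0273 mid 0.0 0.0189
250 -0.0274 0.0275 mid 0.0 0.0172
310 -0.0277 0.0277 mid -0.0 -0.0114
```

Centred and seated. I'll ease the push, release and lift.

Call:
apply_moves([
  [[-0.1,0.03,0,0,0,0],[0,0,0,0,0,0]],
])

```text
time: 10.28
tool_pos: [0.5733, 0.1759, 0.0567]
tool_rot: [0.651, 0.759, 0.0, 0.002]
ft_force: [2.8, -8.4, 4.8]
finger_gap: 0.645
```

Call:
apply_moves([
  [[0,0,0,0,0,0],[0,0,0,0,0,0],[0,0,0,0,0,0],[0,0,0,0,0,0],[0,0,0,0,0,0],[0,0,-1,0,0,0],[0,0,-3,0,0,0],[0,0,-4,0,0,0],[0,0,-4,0,0,0],[0,0,-4,0,0,0],[0,0,-2,0,0,0],[0,0,0,0,0,0],[0,0,0,0,0,0]],
], hand=8.0)

```text
time: 11.37
tool_pos: [0.5724, 0.1778, 0.2387]
tool_rot: [0.651, 0.759, 0.002, 0.001]
ft_force: [0.1, 0.2, -0.3]
finger_gap: 0.938
```

```bash
python3 -c "
import chk
from h import *
grab('wrist','w7')"
```

```text
t 11.37 pos [0.5724 0.1778 0.2387] head 98.78 tilt z [ 0.0045  0.0011 -1.    ] f [ 0.13  0.24 -0.32] gap 0.938 j [0.23 0.35 1.47 0.   1.32 0.08]
```

View pics/w7.png

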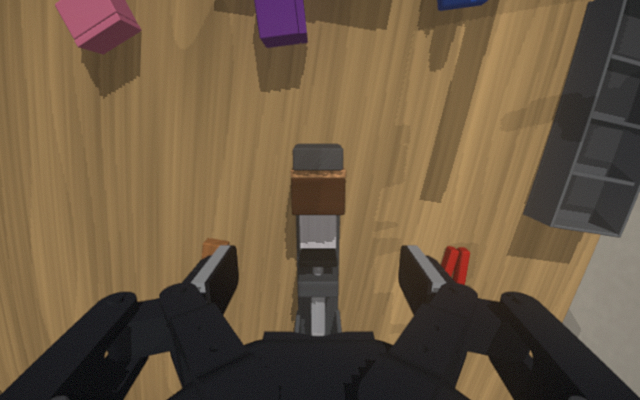

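```bash
cat > m7.py <<'E'
from cl import *
def meas(tag,name='wrist'):
    X,c,uv=cloud(name,tag);c=c.astype(int)
    yaw=np.deg2rad(98.65);F=np.array([.5704,.1979]);u=np.array([np.cos(yaw),np.sin(yaw)]);v=np.array([-u[1],u[0]])
    P=np.c_[(X[:,:2]-F)@u+.150,(X[:,:2]-F)@v,X[:,2]]*1000
    def rect(q,nm):
        Q=P[q]
        if len(Q)<8: print(nm,'none');return
        r=cv2.minAreaRect(Q[:,:2].astype(np.float32));print(nm,len(Q),np.round(r[0],1),np.round(r[1],1),round(r[2],1),'x',np.percentile(Q[:,0],[.5,99.5]).round(1),'y',np.percentile(Q[:,1],[1,99]).round(1),'z',np.median(Q[:,2]).round(1))
    brown=c[:,0]>c[:,2]+25
    w=abs(P[:,1])<40
    rect(w&(P[:,0]>140)&(P[:,0]<185)&(P[:,2]>68)&(P[:,2]<82)&~brown,'fixed')
    rect(w&(P[:,0]>85)&(P[:,0]<160)&(P[:,2]>64)&(P[:,2]<76)&brown,'block')
    rect(w&(P[:,0]>5)&(P[:,0]<105)&(P[:,2]>66.5)&(P[:,2]<80)&~brown,'movjaw+pad')
    return P,c,uv
E
python3 -c "
from m7 import *
meas('w7');meas('w2');P,c,uv=meas('top0','top')
"
```

```text
fixed 1096 [161.4   0.8] [22.9 48.5] 0.1 x [151.7 172.3] y [-23.2  24.6] z 73.9
block 2417 [131.4   0. ] [56.2 56.1] 0.2 x [103.6 150.4] y [-27.3  27.2] z 68.9
movjaw+pad 1029 [56.   0.6] [43.8 96.2] 90.0 x [  8.1 103.7] y [-21.   22.3] z 73.1
fixed 875 [160.1   0.2] [22.  48.8] 0.1 x [149.2 170.8] y [-23.6  24.1] z 73.9
block 8 [155.1 -24.7] [0.9 7.8] 86.6 x [151.3 159. ] y [-25.  -24.1] z 73.5
movjaw+pad 1048 [28.6  0.4] [45.3 45.2] 0.3 x [ 6.4 50.5] y [-21.7  22.1] z 73.5
fixed 101 [159.3   1.4] [18.8 45.2] 1.8 x [149.5 168.4] y [-21.   23.6] z 75.4
block none
movjaw+pad 131 [27.4  0.7] [42.5 43.1] 89.1 x [ 5.8 48.9] y [-19.7  21.6] z 74.5
```

The block is seated square: its yaw against the jaw is 0.2°, it is under 1 mm from the middle, and its x range of 103 to 150 mm puts it against the jaw. The pad face is at x ≈ 50 mm. Now I'll measure the bar.

```bash
python3 -c "
from m7 import *
for n,t in [('wrist','w1'),('wrist','w2'),('top','top0')]:
    P,c,uv=meas(t,n)
    q=(P[:,2]>120)&(P[:,2]<165)&(abs(P[:,1])<60)&(P[:,0]<-60)&(P[:,0]>-190)
    Q=P[q];print(t,q.sum(),'top z',np.percentile(Q[:,2],[50,97]).round(1)); h=Q[Q[:,2]>np.percentile(Q[:,2],85)-3];print('  x',np.percentile(h[:,0],[2,50,98]).round(1),'y',np.percentile(h[:,1],[1,99]).round(1), 'all y',np.percentile(Q[:,1],[1,99]).round(1))
yaw=np.deg2rad(98.65);u=np.array([np.cos(yaw),np.sin(yaw)])
print(np.array([.5704,.1979])-.284*u)
"
```

```text
fixed 939 [159.3  -0. ] [49.1 22.5] 88.2 x [148.5 170.1] y [-23.8  24.1] z 73.6
block 8 [153.9 -24.7] [0.8 9. ] 84.2 x [149.5 158.3] y [-25.  -23.9] z 72.0
movjaw+pad 1078 [27.3  0.1] [42.8 45.6] 0.5 x [ 6.  48.6] y [-22.   22.2] z 73.4
w1 1534 top z [147.9 150.3]
  x [-140.5 -134.  -128.6] y [-31.1  30.6] all y [-31.8  31.8]
fixed 875 [160.1   0.2] [22.  48.8] 0.1 x [149.2 170.8] y [-23.6  24.1] z 73.9
block 8 [155.1 -24.7] [0.9 7.8] 86.6 x [151.3 159. ] y [-25.  -24.1] z 73.5
movjaw+pad 1048 [28.6  0.4] [45.3 45.2] 0.3 x [ 6.4 50.5] y [-21.7  22.1] z 73.5
w2 1668 top z [145.9 150.2]
  x [-140.  -132.2 -127.4] y [-31.3  30.6] all y [-32.   31.5]
fixed 101 [159.3   1.4] [18.8 45.2] 1.8 x [149.5 168.4] y [-21.   23.6] z 75.4
block none
movjaw+pad 131 [27.4  0.7] [42.5 43.1] 89.1 x [ 5.8 48.9] y [-19.7  21.6] z 74.5
top0 131 top z [149.1 153. ]
  x [-141.  -134.4 -128.4] y [-31.2  30.2] all y [-32.5  30.5]
[ 0.61311307 -0.08286964]
```

Call:
apply_moves([
  [[-3.77,0,0,0,0,0],[-3.77,0,0,0,0,0],[-3.77,0,0,0,0,0],[-3.77,0,0,0,0,0],[-3.77,0,0,0,0,0],[-3.77,0,0,0,0,0],[-3.77,0,0,0,0,0],[0,0,0,0,0,0.121],[0,0,0,0,0,0.121],[0,0,0,0,0,0.121],[0,0,0,0,0,0.121],[0,0,0,0,0,0.121],[0,0,0,0,0,0.121],[0,0,0,0,0,0.121],[0,0,0,0,0,0.121],[0,0,0,0,0,0.121],[0,0,0,0,0,0.121],[0,0,0,0,0,0.121],[0,0,0,0,0,0.121],[0,0,0,0,0,0.121]],
])

```text
time: 13.08
tool_pos: [0.6103, -0.083, 0.2334]
tool_rot: [0.997, 0.072, -0.003, -0.001]
ft_force: [-1.2, 0.6, -0.8]
finger_gap: 0.939
```

Call:
apply_moves([
  [[0,0,0,0,0,0],[0,0,0,0,0,0]],
])

```text
time: 13.25
tool_pos: [0.6108, -0.0831, 0.2341]
tool_rot: [0.997, 0.077, -0.002, -0.001]
ft_force: [-0.1, -0.6, -0.2]
finger_gap: 0.936
```

```bash
python3 -c "
import chk
from m7 import *
grab('wrist','w8');grab('side','s8')
P,c,uv=meas('w8')
q=(P[:,2]>120)&(P[:,2]<165)&(abs(P[:,1])<60)&(P[:,0]<-60)&(P[:,0]>-190)&(uv[:,1]<260)
Q=P[q];h=Q[Q[:,2]>np.percentile(Q[:,2],85)-3];print(len(Q),np.percentile(Q[:,2],[50,97]).round(1),'  x',np.percentile(h[:,0],[2,50,98]).round(1),'y',np.percentile(h[:,1],[1,99]).round(1), 'all y',np.percentile(Q[:,1],[1,99]).round(1))
"
```

```text
t 13.25 pos [ 0.6108 -0.0831  0.2341] head 8.83 tilt z [-3.9e-03  8.0e-04 -1.0e+00] f [-0.1  -0.6  -0.22] gap 0.936 j [-0.2   0.38  1.44  0.    1.33  1.21]
fixed 1028 [160.4  -0.2] [50.1 23.6] 89.9 x [149.3 171.8] y [-24.7  23.5] z 73.8
block 2237 [ 1.285e+02 -1.000e-01] [56.1 54.9] 89.1 x [102.4 151.6] y [-27.8  27.1] z 69.0
movjaw+pad 1413 [55.1 -0.7] [52.3 97.3] 89.7 x [  6.7 103.3] y [-22.6  21.9] z 73.1
1745 [148. 150.]   x [-140.1 -134.3 -128.4] y [-31.8  30.6] all y [-33.3  30.5]
```

View pics/w8.png

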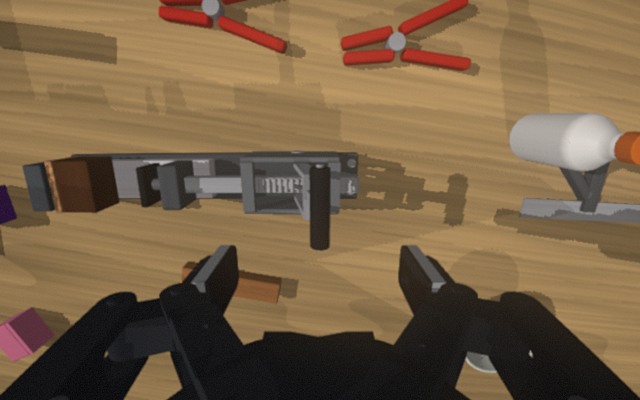

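View pics/s8.png

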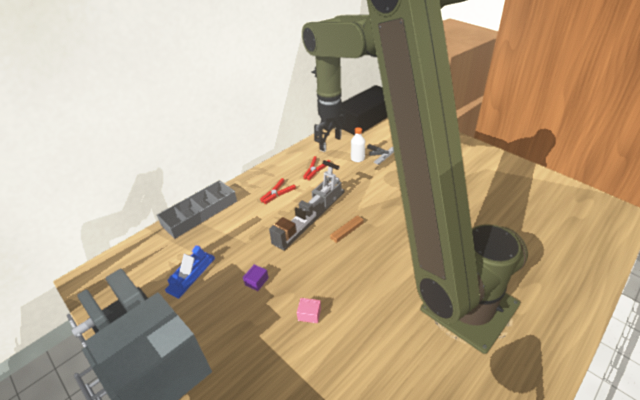

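The bar at (319,205) is centred between the fingers; the block is at (85,185) and the pad at (150,185). I'll descend and pinch.

Call:
apply_moves([
  [[0.2,0,2.5,0,0,0],[0,0,2.5,0,0,0],[0,0,2,0,0,0],[0,0,1.3,0,0,0],[0,0,0.7,0,0,0],[0,0,0,0,0,0],[0,0,0,0,0,0]],
])

```text
time: 13.93
tool_pos: [0.614, -0.0831, 0.1461]
tool_rot: [0.997, 0.076, -0.0, -0.0]
ft_force: [-0.1, -0.1, 0.4]
finger_gap: 0.937
```

Call:
apply_moves([
  [[0,0,0,0,0,0],[0,0,0,0,0,0],[0,0,0,0,0,0],[0,0,0,0,0,0],[0,0,0,0,0,0],[0,0,0,0,0,0],[0,0,0,0,0,0],[0,0,0,0,0,0],[0,0,0,0,0,0],[0,0,0,0,0,0],[0,0,0,0,0,0],[0,0,0,0,0,0]],
], hand=1.0)

```text
time: 14.93
tool_pos: [0.6142, -0.0833, 0.1468]
tool_rot: [0.997, 0.075, 0.0, 0.0]
ft_force: [-1.2, -1.5, 5.8]
finger_gap: 0.167
```

```bash
python3 -c "
import chk
from m7 import *
grab('wrist','w9')
P,c,uv=meas('w9')
"
```

```text
t 14.93 pos [ 0.6142 -0.0833  0.1468] head 8.64 tilt z [ 9.e-04 -5.e-04 -1.e+00] f [-1.19 -1.53  5.77] gap 0.167 j [-0.2   0.46  1.55 -0.    1.14  1.22]
fixed none
block 823 [104.8   1. ] [57.9 18.3] 74.6 x [101.3 119.9] y [-27.1  27.3] z 68.9
movjaw+pad 2727 [55.3 -0.2] [54.4 98.7] 88.9 x [  6.4 103.3] y [-23.2  21.7] z 73.0
```

View pics/w9.png

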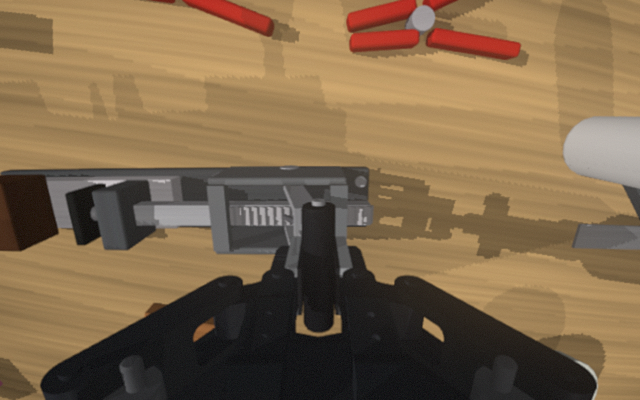

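The bar is pinched at (318,265). The view also shows the pad at (80,215) and the block at (25,215). First stroke:

Call:
apply_moves([
  [[0,-0.6,-0.11,0,0,0],[0,-0.61,-0.08,0,0,0],[0,-0.61,-0.05,0,0,0],[0,-0.61,-0.02,0,0,0],[0,-0.61,0.02,0,0,0],[0,-0.61,0.05,0,0,0],[0,-0.61,0.08,0,0,0],[0,-0.5,0.09,0,0,0],[0,0,0,0,0,0],[0,0,0,0,0,0]],
])

```text
time: 15.82
tool_pos: [0.607, -0.037, 0.1472]
tool_rot: [0.997, 0.076, 0.0, 0.001]
ft_force: [-1.8, -4.0, 5.4]
finger_gap: 0.162
```

```bash
cat > bar.py <<'E'
import chk
from m7 import *
s=manip.sense();yaw=np.deg2rad(98.65);F=np.array([.5704,.1979]);u=np.array([np.cos(yaw),np.sin(yaw)])
b=((s['tool_pos'][:2]-F)@u+.150)*1000;print('bar x',b.round(1),'theta',(np.arcsin((b+110)/123)+.2).round(3),'fx clamp',(s['ft_force'][:2]@u).round(2))
def jaw(tag):
    P,c,uv=meas(tag)
    brown=c[:,0]>c[:,2]+25
    for lo,hi in ((40,60),(61,71),(71,80)):
        q=(abs(P[:,1])<22)&(P[:,2]>lo)&(P[:,2]<hi)&(P[:,0]>0)&(P[:,0]<115)&~brown
        if q.any(): print('z',lo,hi,np.percentile(P[q,0],[2,50,98]).round(1))
E
python3 -c "
from bar import *
grab('wrist','a1');jaw('w9');jaw('a1')
"
```

```text
t 15.82 pos [ 0.607  -0.037   0.1472] head 8.68 tilt z [ 0.0012 -0.0025 -1.    ] f [-1.77 -3.95  5.39] gap 0.162 j [-0.13  0.44  1.57 -0.    1.13  1.29]
bar x -87.8 theta 0.382 fx clamp -3.64
fixed none
block 823 [104.8   1. ] [57.9 18.3] 74.6 x [101.3 119.9] y [-27.1  27.3] z 68.9
movjaw+pad 2727 [55.3 -0.2] [54.4 98.7] 88.9 x [  6.4 103.3] y [-23.2  21.7] z 73.0
z 40 60 [  1.5  47.6 103.6]
z 61 71 [  6.4  43.6 103.4]
z 71 80 [ 6.9 16.9 48.1]
fixed 620 [150.9   1.1] [48.2 11.2] 78.6 x [148.8 159.9] y [-21.   24.1] z 72.6
block 4031 [126.7  -0.2] [56.8 51.2] 89.9 x [102.1 150.3] y [-28.   27.1] z 69.0
movjaw+pad 2719 [66.1 -0.6] [75.2 53.2] 0.4 x [ 28.8 103.1] y [-23.1  21.8] z 73.1
z 40 60 [  1.5  62.8 103.3]
z 61 71 [ 28.9  65.7 103.2]
z 71 80 [29.3 39.3 70.4]
```

View pics/a1.png

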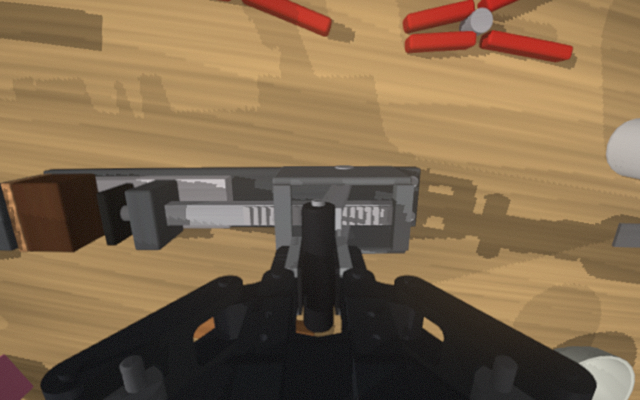

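The jaw advanced about 22 mm, leaving a gap of about 31 mm. I'll let the lever back and make stroke 2.

Call:
apply_moves([
  [[0,0.5,-0.09,0,0,0],[0,0.61,-0.08,0,0,0],[0,0.61,-0.05,0,0,0],[0,0.61,-0.02,0,0,0],[0,0.61,0.02,0,0,0],[0,0.61,0.05,0,0,0],[0,0.61,0.08,0,0,0],[0,0.6,0.11,0,0,0],[0,0,0,0,0,0],[0,0,0,0,0,0]],
])

```text
time: 16.7
tool_pos: [0.6142, -0.0833, 0.1468]
tool_rot: [0.997, 0.075, 0.0, -0.0]
ft_force: [-1.3, -2.3, 7.3]
finger_gap: 0.163
```

```bash
python3 -c "
from bar import *
"
```

```text
t 16.7 pos [ 0.6142 -0.0833  0.1468] head 8.59 tilt z [ 8.e-04  7.e-04 -1.e+00] f [-1.3  -2.28  7.34] gap 0.163 j [-0.2   0.46  1.55  0.    1.14  1.22]
bar x -134.6 theta -0.001 fx clamp -2.06
```

Call:
apply_moves([
  [[0,-0.6,-0.11,0,0,0],[0,-0.61,-0.08,0,0,0],[0,-0.61,-0.05,0,0,0],[0,-0.61,-0.02,0,0,0],[0,-0.61,0.02,0,0,0],[0,-0.61,0.05,0,0,0],[0,-0.61,0.08,0,0,0],[0,-0.5,0.09,0,0,0],[0,0,0,0,0,0],[0,0,0,0,0,0]],
])

```text
time: 17.53
tool_pos: [0.607, -0.0369, 0.1471]
tool_rot: [0.997, 0.075, 0.0, 0.001]
ft_force: [-3.2, -4.1, 8.8]
finger_gap: 0.169
```

```bash
python3 -c "
from bar import *
grab('wrist','a2');jaw('a2')
"
```

```text
t 17.53 pos [ 0.607  -0.0369  0.1471] head 8.66 tilt z [ 9.0e-04 -1.6e-03 -1.0e+00] f [-3.22 -4.1   8.79] gap 0.169 j [-0.13  0.44  1.57 -0.    1.13  1.29]
bar x -87.6 theta 0.383 fx clamp -3.56
fixed 648 [151.    0.7] [48.2 12. ] 78.9 x [149. 160.] y [-21.8  24.2] z 72.6
block 4004 [127.6  -0.2] [56.5 52.3] 89.8 x [102.2 150.6] y [-28.  27.] z 69.0
movjaw+pad 2727 [75.2 -0.6] [53.6 57.9] 89.6 x [ 46.7 103.3] y [-23.1  21.4] z 73.0
z 40 60 [  1.6  41.5 102.9]
z 61 71 [ 46.9  84.  103.1]
z 71 80 [47.1 57.  88.5]
```

View pics/a2.png

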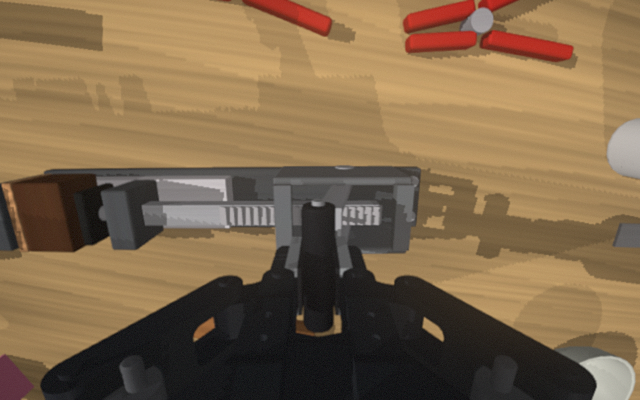

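```bash
python3 -c "
from m7 import *
P,c,uv=meas('a2')
for row in (205,212,220,228,236):
  print(row,' '.join(f'{u}:{P[row*640+u,0]:.0f}/{P[row*640+u,2]:.0f}/{c[row*640+u].sum()}' for u in range(62,124,3)))
im=load('a2')['p'][150:270,0:180];cv2.imwrite('pics/a2c.png',cv2.resize(im,None,fx=4.4,fy=4.4,interpolation=2)[:,:,::-1])
"
```

```text
fixed 648 [151.    0.7] [48.2 12. ] 78.9 x [149. 160.] y [-21.8  24.2] z 72.6
block 4004 [127.6  -0.2] [56.5 52.3] 89.8 x [102.2 150.6] y [-28.  27.] z 69.0
movjaw+pad 2727 [75.2 -0.6] [53.6 57.9] 89.6 x [ 46.7 103.3] y [-23.1  21.4] z 73.0
205 62:103/69/116 65:103/67/83 68:101/65/81 71:103/61/87 74:103/58/84 77:89/72/105 80:86/71/101 83:85/70/79 86:83/69/55 89:84/66/60 92:84/63/65 95:83/61/69 98:83/58/51 101:84/54/92 104:65/74/254 107:63/74/246 110:60/75/241 113:59/75/236 116:56/74/242 119:54/74/243 122:52/75/240
212 62:104/69/154 65:102/69/95 68:101/67/81 71:101/64/70 74:102/61/82 77:91/70/86 80:87/72/101 83:86/71/96 86:84/70/82 89:84/68/50 92:83/65/57 95:83/63/72 98:83/59/166 101:82/58/284 104:80/57/273 107:64/75/246 110:62/74/231 113:60/75/242 116:58/74/243 119:55/74/234 122:53/74/244
220 62:106/69/139 65:nan/nan/120 68:103/67/74 71:102/65/81 74:103/61/88 77:103/59/64 80:89/72/102 83:86/72/100 86:85/71/90 89:84/69/70 92:84/67/52 95:83/64/42 98:82/62/38 101:83/59/129 104:84/54/197 107:65/74/257 110:64/73/233 113:60/75/244 116:58/75/230 119:56/74/239 122:54/75/236
228 62:107/70/146 65:105/69/141 68:104/68/94 71:101/67/64 74:102/64/75 77:103/60/87 80:102/58/87 83:88/71/103 86:87/70/97 89:84/70/62 92:83/69/54 95:83/66/65 98:83/63/63 101:84/59/48 104:84/56/54 107:83/53/119 110:65/74/244 113:63/74/237 116:59/75/232 119:59/73/231 122:55/74/243
236 62:111/67/146 65:107/69/131 68:104/69/138 71:103/67/68 74:101/67/93 77:102/63/71 80:102/60/66 83:90/71/98 86:88/70/93 89:85/71/78 92:84/70/58 95:84/67/57 98:83/65/61 101:84/61/59 104:83/59/52 107:84/55/126 110:66/73/260 113:63/75/251 116:62/73/226 119:59/74/231 122:56/75/233
```

View pics/a2c.png

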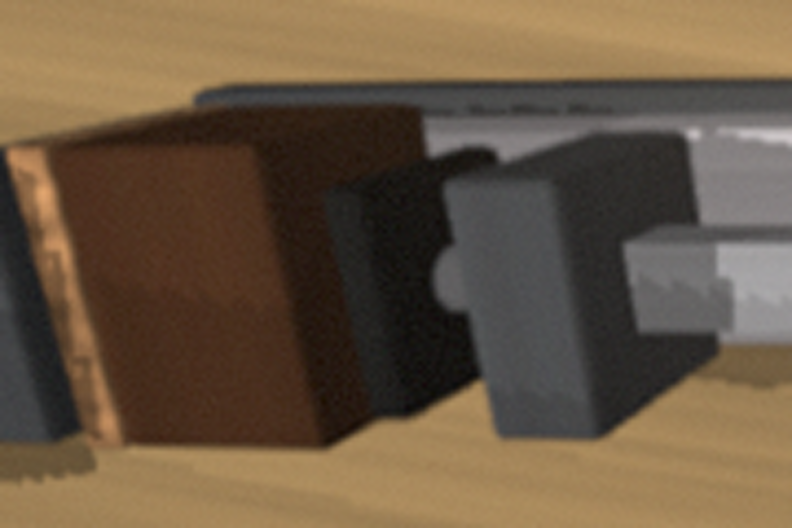

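The pad is dark with its rear at 83.5 mm and front at about 90.5 mm. The block's rear is at about 102 mm, so the gap is about 11.5 mm. The unpressed spacing from jaw front to pad rear is about 17.5 mm (66 to 83.5), which gives me a direct visual gauge. Stroke 3 will be a partial one of about 9 mm, to leave room for the final squeeze mid-stroke.

Call:
apply_moves([
  [[0,0.5,-0.09,0,0,0],[0,0.61,-0.08,0,0,0],[0,0.61,-0.05,0,0,0],[0,0.61,-0.02,0,0,0],[0,0.61,0.02,0,0,0],[0,0.61,0.05,0,0,0],[0,0.61,0.08,0,0,0],[0,0.6,0.11,0,0,0],[0,0,0,0,0,0],[0,0,0,0,0,0]],
])

```text
time: 18.42
tool_pos: [0.6142, -0.0833, 0.1468]
tool_rot: [0.997, 0.075, 0.0, -0.0]
ft_force: [-1.6, -2.2, 7.5]
finger_gap: 0.163
```

Call:
apply_moves([
  [[0,-0.6,-0.11,0,0,0],[0,-0.61,-0.08,0,0,0],[0,-0.61,-0.05,0,0,0],[0,-0.61,-0.02,0,0,0],[0,-0.37,0,0,0,0],[0,0,0,0,0,0],[0,0,0,0,0,0]],
])

```text
time: 19.0
tool_pos: [0.61, -0.0564, 0.1492]
tool_rot: [0.997, 0.075, 0.0, 0.001]
ft_force: [-1.1, -4.6, 6.5]
finger_gap: 0.158
```

```bash
cat > pr.py <<'E'
from bar import *
def press(tag):
    P,c,uv=meas(tag);P=P.reshape(400,640,3);cc=c.reshape(400,640,3).sum(2)
    G=[];
    for row in range(204,238,2):
        r=P[row,:,:]; out=[]
        # jaw front: z 71.5-78 top points bright grey; pad rear: dark faces z 56-68
        jf=(r[:,2]>72.5)&(r[:,2]<78)&(cc[row]>200)&(r[:,0]>20)&(r[:,0]<115)&(np.arange(640)<260)
        pr=(r[:,2]>60)&(r[:,2]<68)&(cc[row]<75)&(r[:,0]>20)&(r[:,0]<99.5)&(np.arange(640)<260)
        if jf.sum()>3 and pr.sum()>2: G.append((np.max(r[jf,0]),np.median(r[pr,0])))
    G=np.array(G)
    if len(G): print(tag,'jaw front',np.median(G[:,0]).round(2),'pad rear',np.median(G[:,1]).round(2),'spacing',np.median(G[:,1]-G[:,0]).round(2),len(G))
E
python3 -c "
from pr import *
grab('wrist','a3');press('a1');press('a2');press('a3')
im=load('a3')['p'][150:270,0:180];cv2.imwrite('pics/a3c.png',cv2.resize(im,None,fx=4.4,fy=4.4,interpolation=2)[:,:,::-1])
"
```

```text
t 19.0 pos [ 0.61   -0.0564  0.1492] head 8.65 tilt z [ 9.0e-04 -1.8e-03 -1.0e+00] f [-1.05 -4.62  6.47] gap 0.158 j [-0.16  0.45  1.56 -0.    1.14  1.26]
bar x -107.4 theta 0.221 fx clamp -4.41
fixed 620 [150.9   1.1] [48.2 11.2] 78.6 x [148.8 159.9] y [-21.   24.1] z 72.6
block 4031 [126.7  -0.2] [56.8 51.2] 89.9 x [102.1 150.3] y [-28.   27.1] z 69.0
movjaw+pad 2719 [66.1 -0.6] [75.2 53.2] 0.4 x [ 28.8 103.1] y [-23.1  21.8] z 73.1
a1 jaw front 48.1 pad rear 65.4 spacing 17.27 17
fixed 648 [151.    0.7] [48.2 12. ] 78.9 x [149. 160.] y [-21.8  24.2] z 72.6
block 4004 [127.6  -0.2] [56.5 52.3] 89.8 x [102.2 150.6] y [-28.  27.] z 69.0
movjaw+pad 2728 [75.2 -0.6] [53.6 57.9] 89.6 x [ 46.7 103.3] y [-23.1  21.4] z 73.0
a2 jaw front 66.3 pad rear 83.62 spacing 17.29 17
fixed none
block 3116 [126.3  -0.2] [49.9 56.5] 0.1 x [102.1 147.4] y [-27.9  26.7] z 69.0
movjaw+pad 2650 [78.7 -1. ] [50.9 53.6] 0.5 x [ 53.7 103.2] y [-23.   21.5] z 73.0
a3 jaw front 73.08 pad rear 90.77 spacing 17.68 17
```

View pics/a3c.png

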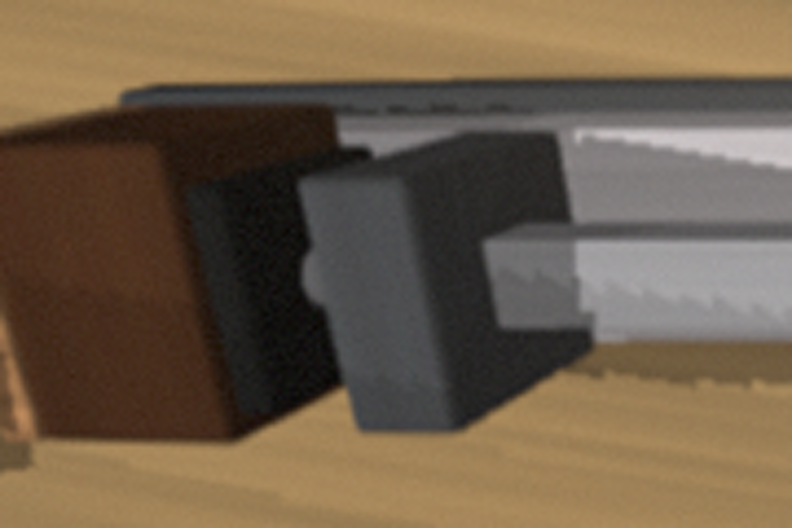

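The spacing is 17.5 mm with no contact yet and about 4.7 mm of gap left. I'll let back, then make the final stroke in steps.

Call:
apply_moves([
  [[0,0.37,0,0,0,0],[0,0.61,0.02,0,0,0],[0,0.61,0.05,0,0,0],[0,0.61,0.08,0,0,0],[0,0.6,0.11,0,0,0],[0,0,0,0,0,0],[0,0,0,0,0,0]],
])

```text
time: 19.63
tool_pos: [0.6142, -0.0833, 0.1468]
tool_rot: [0.997, 0.075, 0.0, -0.0]
ft_force: [-1.2, -0.8, 7.5]
finger_gap: 0.16
```

Call:
apply_moves([
  [[0,-0.6,-0.11,0,0,0],[0,-0.61,-0.08,0,0,0],[0,-0.3,-0.02,0,0,0],[0,0,0,0,0,0],[0,0,0,0,0,0]],
])

```text
time: 20.05
tool_pos: [0.612, -0.0693, 0.1488]
tool_rot: [0.997, 0.075, 0.0, 0.001]
ft_force: [-0.2, -4.8, 6.0]
finger_gap: 0.166
```

```bash
python3 -c "
from pr import *
grab('wrist','a4');press('a4')
"
```

```text
t 20.05 pos [ 0.612  -0.0693  0.1488] head 8.65 tilt z [ 0.001  -0.0019 -1.    ] f [-0.23 -4.82  6.01] gap 0.166 j [-0.18  0.45  1.55 -0.    1.14  1.24]
bar x -120.4 theta 0.115 fx clamp -4.73
fixed none
block 2045 [120.1  -0.3] [37.6 56. ] 0.4 x [101.9 135. ] y [-28.   27.1] z 69.0
movjaw+pad 2617 [78.9 -0.7] [54.1 51. ] 89.6 x [ 53.8 103.4] y [-22.6  21.3] z 72.8
a4 jaw front 72.84 pad rear 90.93 spacing 18.01 17
```

Call:
apply_moves([
  [[0,-0.6,-0.05,0,0,0],[0,-0.4,-0.01,0,0,0],[0,0,0,0,0,0],[0,0,0,0,0,0]],
])

```text
time: 20.43
tool_pos: [0.6105, -0.0594, 0.1492]
tool_rot: [0.997, 0.075, 0.0, 0.001]
ft_force: [-0.9, -5.2, 5.5]
finger_gap: 0.162
```

```bash
python3 -c "
from pr import *
grab('wrist','a5');press('a5')
"
```

```text
t 20.43 pos [ 0.6105 -0.0594  0.1492] head 8.65 tilt z [ 9.0e-04 -1.9e-03 -1.0e+00] f [-0.87 -5.22  5.54] gap 0.162 j [-0.16  0.45  1.56 -0.    1.14  1.26]
bar x -110.4 theta 0.196 fx clamp -5.03
fixed none
block 2767 [125.3  -0.2] [56.5 47.3] 89.9 x [102.5 145.1] y [-27.9  27.3] z 69.0
movjaw+pad 2554 [81.1 -0.6] [53.6 47.2] 89.5 x [ 58.1 103.4] y [-22.7  21.6] z 73.0
a5 jaw front 77.33 pad rear 94.41 spacing 17.07 17
```

Call:
apply_moves([
  [[0,-0.4,0,0,0,0],[0,-0.4,0.02,0,0,0],[0,-0.4,0.03,0,0,0],[0,0,0,0,0,0],[0,0,0,0,0,0]],
])

```text
time: 20.9
tool_pos: [0.6088, -0.0484, 0.1488]
tool_rot: [0.997, 0.075, 0.0, 0.002]
ft_force: [-0.9, -8.0, 6.4]
finger_gap: 0.164
```

```bash
python3 -c "
from pr import *
grab('wrist','a6');press('a6')
im=load('a6')['p'][150:270,0:180];cv2.imwrite('pics/a6c.png',cv2.resize(im,None,fx=4.4,fy=4.4,interpolation=2)[:,:,::-1])
"
```

```text
t 20.9 pos [ 0.6088 -0.0484  0.1488] head 8.66 tilt z [ 0.001  -0.0033 -1.    ] f [-0.89 -7.96  6.39] gap 0.164 j [-0.15  0.44  1.56 -0.    1.13  1.27]
bar x -99.3 theta 0.288 fx clamp -7.73
fixed 98 [149.9  14.7] [20.   4.4] 82.3 x [148. 153.] y [ 5.6 24.4] z 70.5
block 3516 [126.6   0.2] [57.1 49.3] 89.3 x [102.7 149.9] y [-27.9  27. ] z 69.0
movjaw+pad 2564 [83.7 -1.2] [54.1 41.6] 89.8 x [ 63.2 103.6] y [-22.9  21.3] z 73.1
a6 jaw front 82.46 pad rear 94.81 spacing 12.39 17
```

View pics/a6c.png

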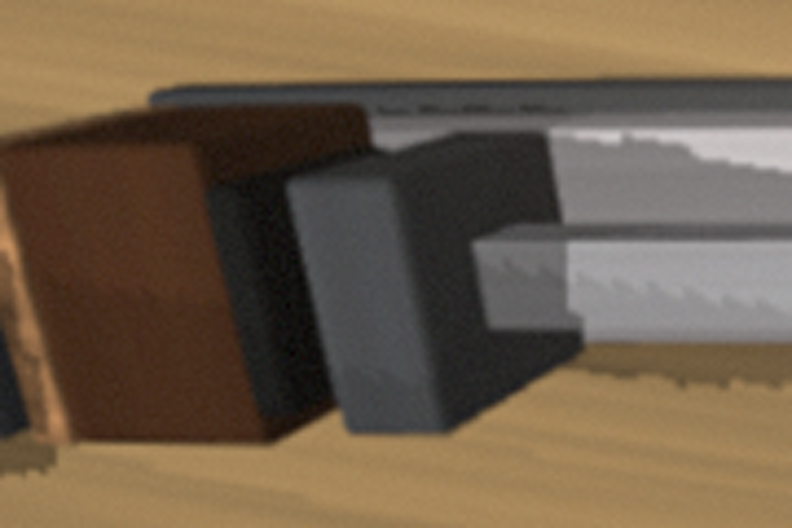

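The pad is now touching and pressed about 5 mm: the spacing went from 17.4 to 12.4 mm, and the force rise agrees. It needs about 2 mm more.

Call:
apply_moves([
  [[0,-0.25,0.02,0,0,0],[0,-0.2,0.02,0,0,0],[0,0,0,0,0,0],[0,0,0,0,0,0],[0,0,0,0,0,0]],
])

```text
time: 21.37
tool_pos: [0.6082, -0.0447, 0.1484]
tool_rot: [0.997, 0.075, 0.0, 0.002]
ft_force: [-0.3, -8.6, 6.2]
finger_gap: 0.163
```

```bash
python3 -c "
from pr import *
grab('wrist','a7');press('a7');grab('top','t7');grab('side','s7')
im=load('a7')['p'][150:270,0:180];cv2.imwrite('pics/a7c.png',cv2.resize(im,None,fx=4.4,fy=4.4,interpolation=2)[:,:,::-1])
"
```

```text
t 21.37 pos [ 0.6082 -0.0447  0.1484] head 8.64 tilt z [ 0.0013 -0.0043 -1.    ] f [-0.31 -8.59  6.24] gap 0.163 j [-0.14  0.44  1.57 -0.    1.13  1.28]
bar x -95.5 theta 0.318 fx clamp -8.45
fixed 200 [150.4  10.7] [27.2  5.2] 84.5 x [149.  153.7] y [-1.3 24.1] z 71.6
block 3672 [126.6  -0.2] [56.5 49.6] 89.0 x [102.8 150. ] y [-28.   26.7] z 69.0
movjaw+pad 2627 [84.8 -0.9] [40.3 53.9] 0.5 x [ 64.9 103.5] y [-23.1  21.9] z 73.1
a7 jaw front 84.08 pad rear 94.82 spacing 10.57 17
```

View pics/a7.png

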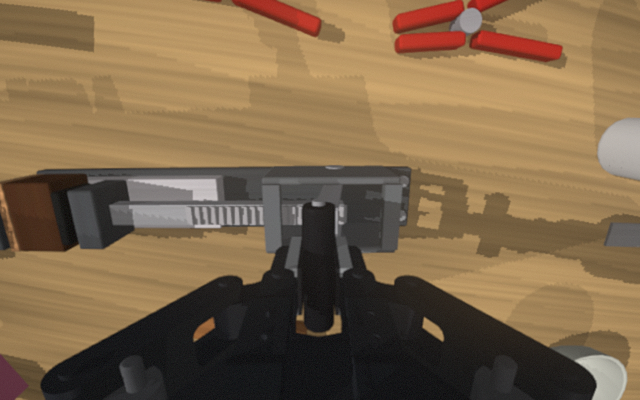

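View pics/s7.png

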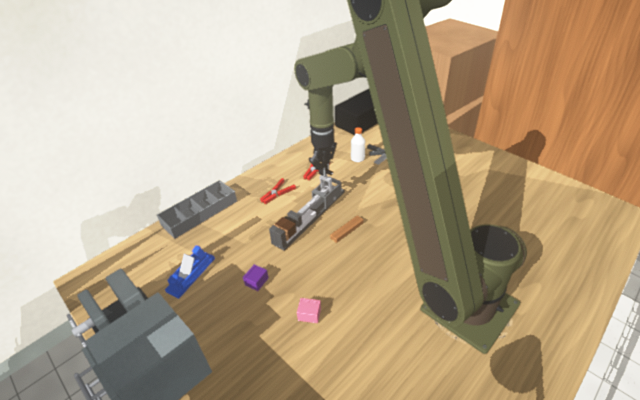

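The pad is pressed about 6.9 mm (spacing 10.6 against 17.4 mm unpressed). The block still lies flat against the jaw, and the other things haven't moved. I'll do a short hold check, then hand in.

Call:
apply_moves([
  [[0,0,0,0,0,0],[0,0,0,0,0,0],[0,0,0,0,0,0],[0,0,0,0,0,0],[0,0,0,0,0,0],[0,0,0,0,0,0]],
])

```text
time: 22.02
tool_pos: [0.6082, -0.0447, 0.1484]
tool_rot: [0.997, 0.075, 0.0, 0.002]
ft_force: [0.1, -9.5, 4.6]
finger_gap: 0.164
```

```bash
python3 -c "
from pr import *
grab('wrist','a8');press('a8')
print(manip.finish_job())
"
```

```text
t 22.02 pos [ 0.6082 -0.0447  0.1484] head 8.64 tilt z [ 0.0013 -0.0042 -1.    ] f [ 0.06 -9.48  4.57] gap 0.164 j [-0.14  0.44  1.57 -0.    1.13  1.28]
bar x -95.5 theta 0.318 fx clamp -9.39
fixed 198 [150.7  10.6] [27.9  4.7] 85.1 x [148.8 153.7] y [-1.8 24.2] z 71.2
block 3678 [126.6  -0.3] [50.4 56.5] 1.0 x [103.  150.1] y [-28.   26.6] z 69.0
movjaw+pad 2614 [84.3 -0.2] [54.3 40.6] 88.9 x [ 64.9 103.6] y [-23.1  21.8] z 73.1
a8 jaw front 83.98 pad rear 94.82 spacing 10.85 17
the job is handed in; nothing more can be done
None
```

The brown, cork-faced block is clamped against the fixed jaw with the pad pressed about half way in, and the job is handed in. The gripper still holds the trigger bar, and the robot clock read 22 s of the 67 s allowed.

I laid the block flat with the cork towards the fixed jaw, centred it to within about 1 mm, pushed it up to the jaw and let it go. Then I pinched the trigger bar and pumped two full strokes, one partial stroke and a final one.

My last checks:
- **Pad:** the camera put it about 6.6–6.9 mm in, out of 14 mm. The bar force rose from about 5 N to 8.5–9.4 N, which fits a squeeze of roughly 7–9 N.
- **Block:** it was still against the jaw, with its x range at 103–150 mm, its top level, and square to within about 1°.
- **Lever:** it held steady at about 0.32 rad over the half-second hold check.
- **Other things:** in the last side view everything else looked undisturbed. I did not measure their positions.

Two small disagreements: unpressed spacing readings scattered between 17.1 and 18.0 mm, so the pad figure is good to about 0.5 mm. The wrist camera also reads heights about 1 mm low.

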